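Close the locking board holder on its board

ROBOT

A 7-joint arm with a two-finger parallel gripper is mounted at the origin on a cart in front of the work surface, level with it; the furniture and walls round the work are solid. World frame = base frame: x ahead of the robot, y to its left, z up, the work surface at z = 0. Lengths are in m, angles in rad, forces in N, time in s.
With the tool pointing down it reaches from about 0.4 to 0.85 m from the base axis. Payload 10.4 kg.
Tool frame: the origin (TCP) lies at the very end of the fingers, on their centre line; the grasp point (between the pads) lies 19 mm behind it; x points along the fingers, y is the direction in which the jaws open and shut, and the axes are right-handed (so a half turn about x gives the same grasp; the last joint's range is limited). The gripper opens to 85 mm and grips with 20 to 120 N. Pads are 22 mm wide; open, the fingers measure 114 mm over their backs; the gripper's body (76 mm by 85 mm) begins 54 mm behind the grasp point. The pads swing forward as they close: fully open they stand 13 mm farther back than shut.
Start: joints at [1.272, 0.332, -0.065, 1.46, 0.022, 1.35, -0.088], TCP at [0.17, -0.601, 0.231] pointing down, gripper open.
Joint ranges: [-2.6, 2.6], [-0.5, 2.12], [-1.47, 1.34], [0.16, 2.42], [-1.27, 4.41], [0.06, 2.06], [-2.6, 2.6]. Speed limits (rad/s): [2.22, 2.22, 2.79, 2.79, 3.14, 3.14, 3.14].

INTERFACE

Orientations are given as a unit quaternion [x, y, z, w].
In Python, from workcell import monitor, camera, ticket, regions_of gives the robot as it stands.
- The arm moves only by the tool step_arm, never from a script. Its argument "increments" is a list of rows, each a list of 5 numbers: the finger opening in m, from 0 to 0.0854, then the shift along the world's x, y, z in m, then the turn about the world's z in rad. A call has 1 to 12 rows; each row shifts and turns the commanded pose from where the row before left it; what a row does not reach is not made up. A row lasts 1/12 s, in which the tool goes at most 41.7 mm and 7.16 degrees, less where a joint would pass 70% of its speed; a pose out of reach is approached as far as the arm can. A call with a gripper value outside its range is refused whole. The fingers move at their own pace and stop on an object; "force" is the grip in N (left out, the last holds). Time passes only in rows, so rows that do not move let the fingers close. It gives the time, the measured TCP pose, the force and the opening at its end, in the units of the state.
- monitor.get_obs(): the state, without advancing time (a new reading comes with each control period).
- camera(name): name is "scene" or "top" or "wrist"; returns a dict with "color" (480x640x3 uint8, red, green, blue), "range_z" (480x640 float32, m along the optical axis (not along the pixel's ray), 0 where there is no reading), "fx", "fy", "cx", "cy" (pixels), "cam_to_world" (4x4, takes a point from camera to world coordinates). Camera axes: x right, y up, looking along -z (the intrinsics and any distortion apply to the point x, -y, -z); pixel columns grow to the right and rows downward; lengths in m; the calibration is good to about 2 mm. A picture is of the moment at which its call begins.
- ticket.hand_in(): hands the job in, once; it reports no verdict.
Trained networks look in a picture, given as the dict that the camera call returned (one of the last four; its "shot" number tells which), for a name from the list of things; names that differ only in an ending like _2 or _b are one class to them, and where a whole thing is asked for, a point or a joint stands for the part that bears it (a point fixed in the world has none). Each returns a list of dicts, best first, with "p" (0 to 1); they miss things now and then, are a little off and sometimes report something else, mostly with a low value. They report only what shows in the picture. A call takes as long as a camera call. They do not tell look-alikes from the thing itself.
- regions_of(picture, query): "region" (480x640 bool, what is visible of it) and "centre" ([row, column] in pixels, amid what is visible of it).
The state is a dict: "clock": time; "joint_pos": joint angles; "joint_velocities": joint speeds; "tau": joint torques, N m; "position": TCP position; "ee_rot": TCP orientation; "ft_force": force on the tool from outside, world axes, zero at the start; "torque": the same for the moment, N m; "grip_width": opening from 0.0 (shut) to 1.0 (fully open).
Only numpy, scipy, OpenCV 4.12 (cv2) and the standard library are available. Lean on these libraries where they do the work, as an engineer would, in place of code of your own. Each camera call takes 0.05 s, during which the arm holds its last target. There are 200 camera calls.

TASK

Two identical board holders stand on the bench; one has a circuit board lying in it, the other is empty. On the one with the board, squeeze the lock tab on the sliding jaw in against its grip plate, keep it squeezed while you slide the jaw along until the board is held between the two jaws, then let go so that the jaw locks there. Leave the empty holder's jaw where it is.

Things in the scene. Friction and masses are not known exactly. Their poses are not given: they have to be found in the camera images.
- board_holder: Board holder with the circuit board in it, fixed to the bench: aluminium base 110 (x) x 230 (y) x 10 mm, a dark rail along each long edge (to 20 mm above the bench), a black fixed jaw at the +y end (rubber face at y = +95 mm, top 26 mm up). The sliding jaw rides on the rails on a grey bridge. Origin: centre of the underside; x across, y along the slide to the fixed jaw, z up.
- jaw_grip (a point): Middle of the upright grip on its sliding jaw, 48 mm above the bench; axes as the holder's. Grip: fixed black plate on +x (12 mm thick, 30 along y), grey ribbed lock tab on -x (8 mm thick, 26 along y), both to 64 mm above the bench; 40 mm over both in x (32 with the tab in). Pinch here from above, fingers closing along x; beside it all is under 31 mm high. It lies 30 mm behind the jaw's face.
- jaw (a joint): Sliding jaw of that holder, m: 0 = fully open, grows along the holder's +y to the fixed jaw (travel 115 mm; face at y = -35 mm + value). Starts at 0 to 24 mm; reads 63 to 65 mm with the board held squarely (up to 5 mm less if the board stays askew). Tab in: slides freely. Tab out: locked by a pawl in a rack with notches every 8 mm (one at 63.5 mm); let go between notches, it snaps up to 4 mm to the nearest.
- lock_tab (a joint): Lock tab of that jaw, m: 0 = out (locked), grows as it is squeezed along +x towards the grip plate, 8 mm at its stop; the lock is free from 4 mm on. Its spring takes 8 N, rising to 11 N; it springs out by itself when let go.
- driver_board: Loose circuit board 48 (x) x 68 (y) x 12 mm (board edge 66 mm along y) on short feet, lying on the base between the rails, its length along the slide within 6 degrees, 3 to 25 mm short of the fixed jaw. The jaw may push it along. Origin: centre of its underside, on the base, 10 mm above the bench.
- spare_grip (a point): Middle of the grip on the sliding jaw of the second, identical but empty holder, 48 mm above the bench; to be left alone.
Things that resemble listed ones, but are neither listed nor needed, are in the scene too. There is more than one size of the driver_board; the job needs the middle-sized.

How it is judged:
On the way:
1. the lock tab is squeezed in while the jaw is on its way, not yet at the board's end position (value of joint lock_tab above 0.003 m and value of joint jaw between 0.025 and 0.053 m), for 0.1 s.
At the end, for the whole second after the job is handed in: The board lies flat on its holder's base between the two jaws, within 12 degrees of square, and the sliding jaw is closed on it with at most 10 mm of play in all; the lock tab is out again (jaw locked), board and jaw at rest (value of joint jaw between 0.054 and 0.072 m and value of joint lock_tab below 0.0015 m and y of driver_board in the frame of board_holder between 0.048 and 0.07 m and x of driver_board in the frame of board_holder between -0.022 and 0.022 m and z of driver_board in the frame of board_holder below 0.016 m and angle between the y axis of driver_board and the y axis of board_holder, either way round below 0.21 rad and linear speed of driver_board below 0.02 m/s); the robot touches nothing.
It fails at once if the empty holder's jaw is moved by more than 10 mm (distance of spare_grip from where it was at the start of the episode above 0.01 m).
It also fails if it takes over 29 s, if anything falls off the work surface, if the arm or the gripper's body presses on something with over 40 N, if the wrist force passes 120 N, or if a joint passes its speed limit or range.

## Working session

There is one attempt and no reset: what is moved stays moved. The work goes in short steps, Python scripts to look and compute and a tool call to move; the robot and the scene stay as the last step left them, time stands still between calls to the robot, and variables do not carry over. Pictures are saved under pics/ and viewed, about 8 in all and at most 12, crops included, and the job is handed in when it is done.

Besides the shell and the picture viewer there is one more tool, called after "Call:" by a JSON object that holds its "op" and its "data", one argument or row to a line. step_arm: Moves the arm, as the interface text tells. Its arguments: {"type":"object","properties":{"increments":{"type":"array"},"force":{"type":"number"}},"required":["increments"]}

```bash
mkdir -p pics; cat > h.py <<'E'
import numpy as np, cv2
from workcell import monitor, camera, ticket, regions_of
def pts(p):
    z=p["range_z"]; v,u=np.mgrid[0:480,0:640]
    P=np.stack([(u-p["cx"])/p["fx"]*z,-(v-p["cy"])/p["fy"]*z,-z,np.ones_like(z)],-1)
    W=(P@p["cam_to_world"].T)[...,:3]; W[z==0]=np.nan
    return W
def save(p,n): cv2.imwrite(f"pics/{n}.png",p["color"][...,::-1])
E
python3 - <<'E'
from h import *
o=monitor.get_obs(); print(o["clock"],o["position"],o["ee_rot"],o["grip_width"])
im=[]
for c in("top","scene"):
    p=camera(c); save(p,c+"0"); W=pts(p); print(c,[k for k in p if k not in("color","range_z")])
    for q in("board_holder","jaw_grip","lock_tab","driver_board"):
        for r in regions_of(p,q):
            m=r["region"]; w=W[m]; print(q,round(r["p"],2),np.round(r["centre"]),m.sum(),np.round(np.nanmedian(w,0),3),np.round(np.nanpercentile(w,98,axis=0),3),np.round(np.nanpercentile(w,2,axis=0),3))
E
```

```text
0.0 [ 0.17007953 -0.60101328  0.23050102] [-0.70029945 -0.09769779  0.70049045 -0.09669   ] 0.9992397239201324
top ['fx', 'fy', 'cx', 'cy', 'cam_to_world', 'shot']
board_holder 0.93 [218. 216.] 6180 [0.567 0.185 0.015] [0.621 0.307 0.062] [0.511 0.09  0.005]
jaw_grip 0.67 [215. 235.] 1538 [0.571 0.146 0.027] [0.623 0.173 0.065] [0.52  0.123 0.021]
driver_board 0.75 [243. 321.] 1797 [ 0.524 -0.008  0.008] [0.557 0.038 0.017] [ 0.491 -0.053  0.002]
driver_board 0.69 [223. 185.] 867 [0.561 0.241 0.016] [0.585 0.273 0.023] [0.538 0.209 0.011]
driver_board 0.69 [292. 198.] 370 [0.43  0.217 0.004] [0.45  0.237 0.008] [ 0.408  0.198 -0.   ]
scene ['fx', 'fy', 'cx', 'cy', 'cam_to_world', 'shot']
board_holder 0.56 [296. 216.] 5652 [0.554 0.201 0.014] [0.618 0.316 0.061] [0.507 0.096 0.002]
jaw_grip 0.86 [280. 236.] 1289 [0.554 0.157 0.026] [0.619 0.178 0.064] [0.518 0.128 0.016]
lock_tab 0.63 [274. 240.] 209 [0.552 0.147 0.049] [0.56  0.159 0.064] [0.55  0.134 0.026]
driver_board 0.79 [262. 316.] 1144 [ 0.522 -0.004  0.007] [0.557 0.039 0.016] [ 0.49  -0.05   0.004]
driver_board 0.73 [307. 194.] 849 [0.559 0.246 0.015] [0.588 0.277 0.021] [0.535 0.213 0.009]
```

View pics/top0.png

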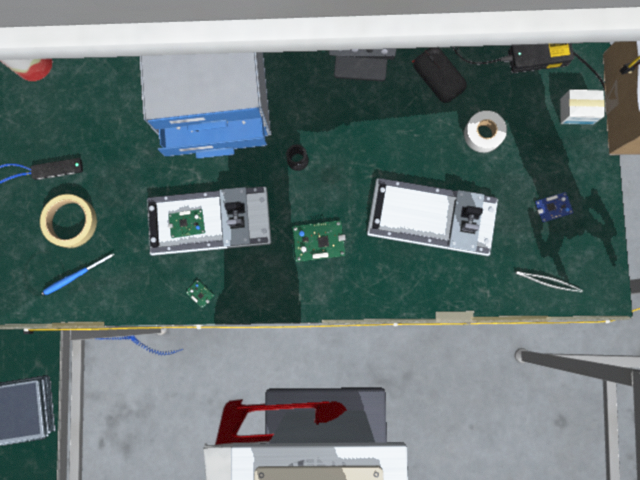

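View pics/scene0.png

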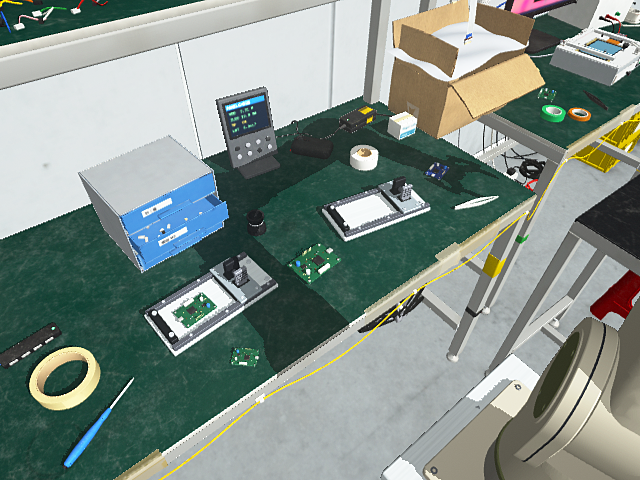

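The left holder (top view, row 218, col 216) has the board in it, with its grip at about (215, 235). The right one is empty. Next I'll measure the holder's yaw, the grip position and the clearance to the blue drawers.

```bash
python3 - <<'E'
from h import *
from scipy.spatial.transform import Rotation as R
o=monitor.get_obs(); print(np.round(R.from_quat(o["ee_rot"]).as_matrix(),3))
for c in("top","scene"):
    p=camera(c); W=pts(p); f=W.reshape(-1,3)
    m=(f[:,2]>.003)&(f[:,2]<.03)&(f[:,0]>.48)&(f[:,0]<.645)&(f[:,1]>.06)&(f[:,1]<.33)
    r=[r for r in regions_of(p,"board_holder")][0]["region"]
    w=W[r]; w=w[np.isfinite(w[:,0])]
    print(c,"holder",cv2.minAreaRect(w[:,:2].astype(np.float32)))
    g=f[(f[:,2]>.058)&(f[:,2]<.07)&(abs(f[:,0]-.57)<.04)&(abs(f[:,1]-.15)<.04)]
    print("grip",len(g),g.mean(0),g.min(0),g.max(0),cv2.minAreaRect(g[:,:2].astype(np.float32)))
    b=sorted([q for q in regions_of(p,"driver_board")],key=lambda q:abs(np.nanmedian(W[q["region"]][:,1])-.243))[0]
    w=W[b["region"]]; w=w[np.isfinite(w[:,0])&(w[:,2]<.03)]; print("board",cv2.minAreaRect(w[:,:2].astype(np.float32)))
    d=f[(f[:,2]>.07)&(f[:,0]>.5)&(f[:,0]<.9)&(f[:,1]>.03)&(f[:,1]<.4)]
    print("tall",np.percentile(d,[0,1,50,100],axis=0).round(3).tolist())
E
```

```text
[[ 0.     0.272 -0.962]
 [-0.    -0.962 -0.272]
 [-1.     0.    -0.   ]]
top holder ((0.5683501362800598, 0.20278874039649963), (0.11379754543304443, 0.2355777621269226), 4.60936164855957)
grip 170 [0.573324   0.14390875 0.06395881] [0.55092204 0.12953527 0.05811637] [0.59065094 0.15855189 0.06956008] ((0.5712223052978516, 0.14406776428222656), (0.03964310511946678, 0.027774080634117126), 2.7262234687805176)
board ((0.5638911724090576, 0.24195347726345062), (0.050304681062698364, 0.06665120273828506), 7.698751449584961)
tall [[0.675, 0.082, 0.07], [0.683, 0.084, 0.072], [0.762, 0.184, 0.155], [0.865, 0.29, 0.164]]
scene holder ((0.5745202302932739, 0.20523828268051147), (0.12940995395183563, 0.22922860085964203), 4.50147008895874)
grip 151 [0.570912   0.14846437 0.06196372] [0.54876041 0.13467269 0.05802381] [0.59040417 0.16313309 0.06528609] ((0.5696289539337158, 0.14755721390247345), (0.04059057682752609, 0.028385737910866737), 5.025704383850098)
board ((0.5625910758972168, 0.2450992465019226), (0.055172014981508255, 0.06785579025745392), 9.487041473388672)
tall [[0.675, 0.03, 0.07], [0.683, 0.042, 0.075], [0.725, 0.216, 0.424], [0.9, 0.353, 0.482]]
```

Both cameras agree on the measurements:

| Item | Value |
|---|---|
| Holder yaw | about +4.6° |
| Grip | about (0.571, 0.146), 40 mm wide |
| Jaw opening | about 6–7 mm |
| Drawers | start at x = 0.675 |

I'll move above the grip with a turn of about +1.375 rad.

Call:
{"op": "step_arm", "data": {
  "increments": [
    [0.085,0.021,0.029,0,0.07],
    [0.085,0.021,0.029,0,0.07],
    [0.085,0.021,0.029,0,0.07],
    [0.085,0.021,0.029,0,0.07],
    [0.085,0.021,0.029,0,0.07],
    [0.085,0.021,0.029,0,0.07],
    [0.085,0.021,0.029,0,0.07],
    [0.085,0.021,0.029,0,0.07],
    [0.085,0.021,0.029,0,0.07],
    [0.085,0.021,0.029,0,0.07],
    [0.085,0.021,0.029,0,0.07],
    [0.085,0.021,0.029,0,0.07]
  ],
  "force": 40
}}

```text
clock: 1.8
position: [0.423, -0.2519, 0.2317]
ee_rot: [0.599, 0.375, -0.599, 0.376]
ft_force: [1.0, -0.9, -0.0]
grip_width: 0.994
```

Call:
{"op": "step_arm", "data": {
  "increments": [
    [0.085,0.0124,0.033,0,0.045],
    [0.085,0.0124,0.033,0,0.045],
    [0.085,0.0124,0.033,0,0.045],
    [0.085,0.0124,0.033,0,0.045],
    [0.085,0.0124,0.033,0,0.045],
    [0.085,0.0124,0.033,0,0.045],
    [0.085,0.0124,0.033,0,0.045],
    [0.085,0.0124,0.033,0,0.045],
    [0.085,0.0124,0.033,0,0.045],
    [0.085,0.0124,0.033,0,0.045],
    [0.085,0.0124,0.033,0,0.045],
    [0.085,0.0124,0.033,0,0.045]
  ]
}}

```text
clock: 2.8
position: [0.5715, 0.144, 0.2315]
ee_rot: [0.478, 0.521, -0.478, 0.521]
ft_force: [0.6, -0.3, 0.6]
grip_width: 0.998
```

Call:
{"op": "step_arm", "data": {
  "increments": [
    [0.085,0,0,-0.03,0],
    [0.085,0,0,-0.03,0],
    [0.085,0,0,0,0],
    [0.085,0,0,0,0]
  ]
}}

```text
clock: 3.13
position: [0.5703, 0.1421, 0.1707]
ee_rot: [0.478, 0.521, -0.479, 0.52]
ft_force: [1.2, -0.2, -0.1]
grip_width: 0.995
```

```bash
python3 - <<'E'
from h import *
from scipy.spatial.transform import Rotation as R
o=monitor.get_obs(); M=R.from_quat(o["ee_rot"]).as_matrix(); print(o["clock"],o["position"],M.round(3).tolist(),np.degrees(np.arctan2(M[1,1],M[0,1])))
p=camera("wrist"); save(p,"w1"); W=pts(p)
f=W.reshape(-1,3)
g=f[(f[:,2]>.056)&(f[:,2]<.07)&(abs(f[:,0]-.57)<.04)&(abs(f[:,1]-.15)<.04)]
if len(g): print("grip",len(g),g.mean(0),cv2.minAreaRect(g[:,:2].astype(np.float32)))
for q in("board_holder","driver_board","jaw_grip","lock_tab"):
    for r in regions_of(p,q)[:2]:
        w=W[r["region"]]; w=w[np.isfinite(w[:,0])&(w[:,2]>.003)]; print(q,round(r["p"],2),r["centre"],np.nanmedian(w,0).round(3),cv2.minAreaRect(w[:,:2].astype(np.float32)))
E
```

```text
3.1333 [0.57032991 0.14205818 0.17068068] [[-0.003, 0.996, 0.085], [-0.0, 0.085, -0.996], [-1.0, -0.003, 0.0]] 4.855053248158268
grip 1055 [0.57210289 0.14572336 0.06357258] ((0.5696253180503845, 0.1444968283176422), (0.04068714380264282, 0.02957628294825554), 5.0253682136535645)
board_holder 0.97 [152.6, 323.9] [0.568 0.2   0.019] ((0.565757155418396, 0.19738920032978058), (0.10846675932407379, 0.22243845462799072), 4.709907054901123)
driver_board 0.96 [96.2, 316.3] [0.56  0.243 0.016] ((0.560275673866272, 0.24209636449813843), (0.04917043820023537, 0.0685952678322792), 7.694901943206787)
driver_board 0.86 [358.7, 260.5] [ 0.523 -0.004  0.009] ((0.5210320949554443, 0.047031912952661514), (0.0732603445649147, 0.20529025793075562), 1.556167483329773)
jaw_grip 0.56 [216.4, 317.6] [0.57  0.152 0.027] ((0.5702212452888489, 0.14403016865253448), (0.10837295651435852, 0.06103044003248215), 4.064149856567383)
lock_tab 0.97 [227.3, 296.6] [0.554 0.146 0.064] ((0.5534186363220215, 0.1347970962524414), (0.04343065619468689, 0.010939467698335648), 88.27191162109375)
```

View pics/w1.png

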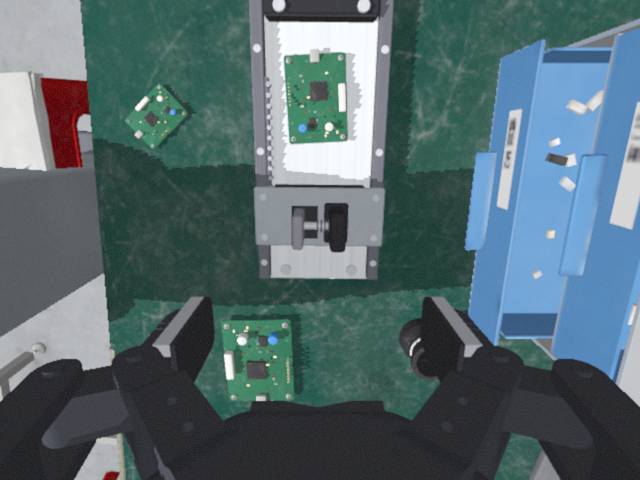

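The wrist view shows the black plate on the right at (227, 338) and the grey tab on the left at (227, 297). The board is at (97, 317), and only the jaw bridge lies beside the grip. The grip centre is at (0.570, 0.145). I'll aim 4 mm towards the plate so the tab takes all the travel, then descend.

Call:
{"op": "step_arm", "data": {
  "increments": [
    [0.085,0.003,0.003,-0.03,0],
    [0.085,0,0,-0.03,0],
    [0.085,0,0,-0.03,0],
    [0.085,0,0,-0.025,0],
    [0.085,0,0,-0.02,0],
    [0.085,0,0,0,0],
    [0.085,0,0,0,0]
  ]
}}

```text
clock: 3.97
position: [0.5741, 0.1455, 0.0369]
ee_rot: [0.478, 0.521, -0.478, 0.521]
ft_force: [-1.3, 0.4, 0.7]
grip_width: 1.0
```

Call:
{"op": "step_arm", "data": {
  "increments": [
    [0.02,0,0,0,0],
    [0.02,0,0,0,0],
    [0.02,0,0,0,0],
    [0.02,0,0,0,0],
    [0.02,0,0,0,0],
    [0.02,0,0,0,0],
    [0.02,0,0,0,0],
    [0.02,0,0,0,0]
  ]
}}

```text
clock: 4.63
position: [0.5756, 0.1458, 0.0379]
ee_rot: [0.48, 0.52, -0.478, 0.521]
ft_force: [5.4, -0.6, 5.4]
grip_width: 0.355
```

The opening is about 30–32 mm, so the tab is in. Now I'll slide along (-0.08, 0.997), first by 30 mm.

Call:
{"op": "step_arm", "data": {
  "increments": [
    [0.02,-0.0004,0.005,0,0],
    [0.02,-0.0004,0.005,0,0],
    [0.02,-0.0004,0.005,0,0],
    [0.02,-0.0004,0.005,0,0],
    [0.02,-0.0004,0.005,0,0],
    [0.02,-0.0004,0.005,0,0],
    [0.02,0,0,0,0],
    [0.02,0,0,0,0]
  ]
}}

```text
clock: 5.3
position: [0.5733, 0.1763, 0.0379]
ee_rot: [0.48, 0.52, -0.477, 0.521]
ft_force: [6.3, 0.6, 5.4]
grip_width: 0.352
```

```bash
python3 - <<'E'
from h import *
o=monitor.get_obs(); print(o["clock"],o["position"],o["ft_force"],o["grip_width"])
p=camera("scene"); cv2.imwrite("pics/s2.png",cv2.resize(p["color"][210:370,110:330,::-1],None,fx=3,fy=3))
W=pts(p)
for q in("jaw_grip","driver_board","lock_tab"):
    for r in regions_of(p,q)[:3]:
        w=W[r["region"]]; print(q,round(r["p"],2),r["centre"],np.nanmedian(w,0).round(3))
E
```

```text
5.3 [0.57334875 0.17626635 0.03791224] [6.29109809 0.58177163 5.36496478] 0.35186976533171177
jaw_grip 0.87 [289.9, 218.5] [0.554 0.191 0.025]
driver_board 0.78 [357.3, 246.2] [0.428 0.22  0.003]
driver_board 0.7 [260.0, 316.7] [ 0.522 -0.004  0.007]
driver_board 0.64 [304.8, 194.9] [0.56  0.244 0.015]
lock_tab 0.42 [286.6, 221.5] [0.557 0.189 0.04 ]
```

View pics/s2.png

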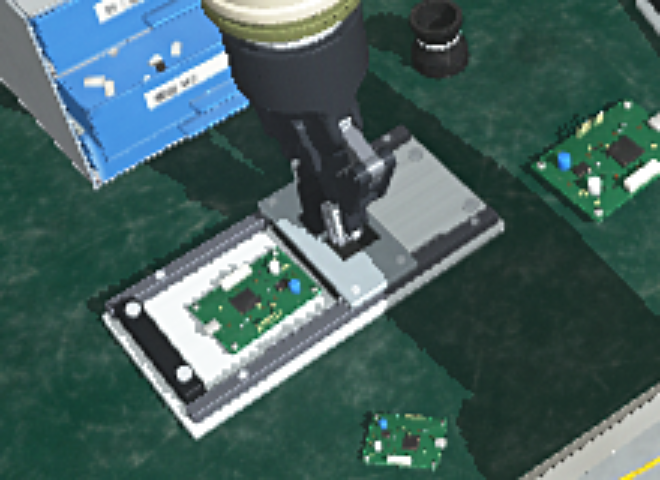

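The jaw has moved freely with the hand by about 30 mm and its face is close to the board. I'll continue slowly and watch the y force.

Call:
{"op": "step_arm", "data": {
  "increments": [
    [0.02,-0.0003,0.004,0,0],
    [0.02,-0.0003,0.004,0,0],
    [0.02,-0.0003,0.004,0,0],
    [0.02,-0.0003,0.003,0,0],
    [0.02,-0.0003,0.003,0,0],
    [0.02,-0.0002,0.003,0,0],
    [0.02,0,0,0,0],
    [0.02,0,0,0,0]
  ]
}}

```text
clock: 6.17
position: [0.5718, 0.197, 0.0379]
ee_rot: [0.48, 0.52, -0.477, 0.521]
ft_force: [6.8, 0.8, 5.8]
grip_width: 0.355
```

Call:
{"op": "step_arm", "data": {
  "increments": [
    [0.02,-0.0002,0.002,0,0],
    [0.02,0,0.001,0,0],
    [0.02,0,0,0,0],
    [0.02,0,0,0,0]
  ]
}}

```text
clock: 6.5
position: [0.5716, 0.1998, 0.0379]
ee_rot: [0.48, 0.52, -0.477, 0.521]
ft_force: [6.3, 1.1, 4.9]
grip_width: 0.353
```

Call:
{"op": "step_arm", "data": {
  "increments": [
    [0.02,0,0.001,0,0],
    [0.02,-0.0002,0.001,0,0],
    [0.02,0,0,0,0],
    [0.02,0,0,0,0]
  ]
}}

```text
clock: 6.83
position: [0.5714, 0.2018, 0.0379]
ee_rot: [0.48, 0.52, -0.477, 0.521]
ft_force: [5.6, 1.1, 4.8]
grip_width: 0.352
```

Call:
{"op": "step_arm", "data": {
  "increments": [
    [0.02,0,0.001,0,0],
    [0.02,0,0,0,0],
    [0.02,0,0,0,0]
  ]
}}

```text
clock: 7.08
position: [0.5715, 0.2019, 0.0379]
ee_rot: [0.48, 0.519, -0.478, 0.521]
ft_force: [4.7, -2.1, 7.4]
grip_width: 0.351
```

```bash
python3 - <<'E'
from h import *
o=monitor.get_obs(); print(o["clock"],o["position"],o["ft_force"],o["grip_width"])
p=camera("scene"); cv2.imwrite("pics/s3.png",cv2.resize(p["color"][230:370,130:290,::-1],None,fx=4,fy=4))
W=pts(p)
for r in regions_of(p,"driver_board")[:3]:
        w=W[r["region"]]; w=w[np.isfinite(w[:,0])]; print(round(r["p"],2),r["centre"],cv2.minAreaRect(w[:,:2].astype(np.float32)))
E
```

```text
7.0833 [0.57145193 0.20187154 0.03790113] [ 4.7009891  -2.08879565  7.3887855 ] 0.35132191439290283
0.7 [261.2, 315.6] ((0.5281867980957031, -0.008223962038755417), (0.0773831456899643, 0.10160954296588898), 5.740774154663086)
0.66 [313.2, 184.1] ((0.5623716711997986, 0.26485681533813477), (0.05479833856225014, 0.064676932990551), 5.995034217834473)
0.57 [354.9, 246.6] ((0.42825257778167725, 0.21941904723644257), (0.045106783509254456, 0.034840039908885956), 43.19940948486328)
```

View pics/s3.png

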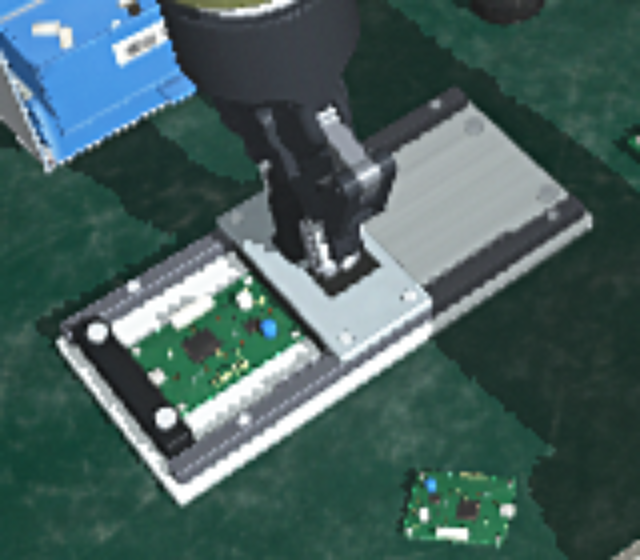

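The board has met the fixed jaw: y stops advancing and the force reverses. A little more push will square and seat it.

Call:
{"op": "step_arm", "data": {
  "increments": [
    [0.02,0,0.001,0,0],
    [0.02,0,0.001,0,0],
    [0.02,0,0,0,0],
    [0.02,0,0,0,0]
  ]
}}

```text
clock: 7.52
position: [0.5715, 0.202, 0.0379]
ee_rot: [0.479, 0.519, -0.479, 0.521]
ft_force: [3.1, -9.1, 11.4]
grip_width: 0.347
```

Call:
{"op": "step_arm", "data": {
  "increments": [
    [0.02,0,0.001,0,0],
    [0.02,0,0.001,0,0],
    [0.02,0,0,0,0],
    [0.02,0,0,0,0]
  ]
}}

```text
clock: 7.85
position: [0.5715, 0.2021, 0.0379]
ee_rot: [0.478, 0.518, -0.48, 0.522]
ft_force: [-1.1, -14.6, 16.0]
grip_width: 0.353
```

It's a firm stop at about 15 N, so the board is clamped. I'll release, let the tab spring out, then lift.

Call:
{"op": "step_arm", "data": {
  "increments": [
    [0.05,0,0,0,0],
    [0.085,0,0,0,0],
    [0.085,0,0,0,0],
    [0.085,0,0,0,0],
    [0.085,0,0,0,0],
    [0.085,0,0,0,0],
    [0.085,-0.002,0,0,0],
    [0.085,0,0,0,0]
  ]
}}

```text
clock: 8.52
position: [0.5672, 0.2068, 0.0363]
ee_rot: [0.478, 0.521, -0.478, 0.521]
ft_force: [-0.6, -0.1, 0.4]
grip_width: 0.994
```

Call:
{"op": "step_arm", "data": {
  "increments": [
    [0.085,0,0,0.02,0],
    [0.085,0,0,0.03,0],
    [0.085,0,0,0.03,0],
    [0.085,0,0,0.03,0],
    [0.085,0,-0.03,0.03,0],
    [0.085,0,-0.03,0,0],
    [0.085,0,0,0,0],
    [0.085,0,0,0,0]
  ]
}}

```text
clock: 9.18
position: [0.568, 0.1448, 0.176]
ee_rot: [0.479, 0.519, -0.479, 0.52]
ft_force: [-0.8, -0.1, -0.3]
grip_width: 0.996
```

```bash
python3 - <<'E'
from h import *
o=monitor.get_obs(); print(o["clock"],o["position"],o["ft_force"],o["grip_width"])
p=camera("wrist"); save(p,"w4"); W=pts(p); f=W.reshape(-1,3)
g=f[(f[:,2]>.056)&(f[:,2]<.07)&(abs(f[:,0]-.57)<.04)&(abs(f[:,1]-.2)<.04)]
print("grip",len(g),cv2.minAreaRect(g[:,:2].astype(np.float32)))
for q in("driver_board","board_holder"):
    for r in regions_of(p,q)[:2]:
        w=W[r["region"]]; w=w[np.isfinite(w[:,0])&(w[:,2]>.003)]; print(q,round(r["p"],2),r["centre"],np.nanmedian(w,0).round(3),cv2.minAreaRect(w[:,:2].astype(np.float32)))
E
```

```text
9.1833 [0.56802534 0.14484503 0.17599651] [-0.7697947  -0.06073397 -0.29730222] 0.9955470719453156
grip 1144 ((0.565647542476654, 0.20012468099594116), (0.04052077606320381, 0.029210196807980537), 4.327235698699951)
driver_board 0.88 [72.4, 320.5] [0.56  0.264 0.016] ((0.5606741309165955, 0.2628374993801117), (0.050872690975666046, 0.06703302264213562), 3.582263946533203)
driver_board 0.83 [358.6, 264.7] [ 0.523 -0.004  0.009] ((0.5227056741714478, -0.008251860737800598), (0.06766824424266815, 0.09478527307510376), 5.992269039154053)
board_holder 0.72 [155.1, 322.8] [0.567 0.203 0.02 ] ((0.5652320981025696, 0.20137175917625427), (0.1092873066663742, 0.23020826280117035), 4.253192901611328)
```

View pics/w4.png

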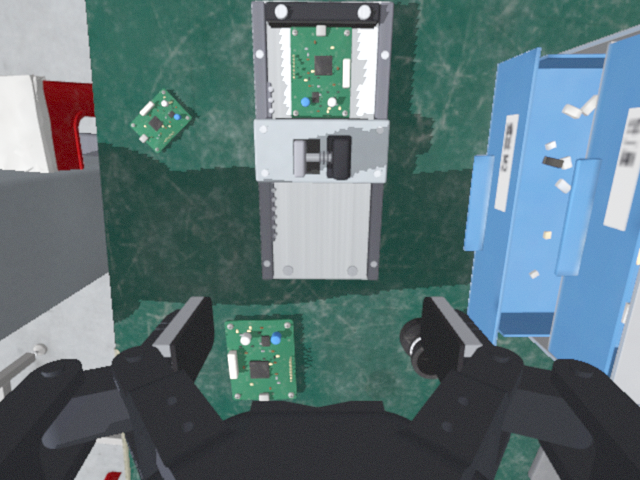

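The board (72, 320) sits square between the two jaws. The tab is out again, since the grip is back to 40 mm over both, and the hand is clear at 0.176 m. I'm handing in.

```bash
python3 -c "
from h import *
print(ticket.hand_in())"
```

```text
the job is handed in; nothing more can be done
None
```

The board is held between the two jaws of its holder and the sliding jaw is locked. I handed the job in at about 9.2 s of the 29 s allowed; no verdict was reported.

I squeezed the lock tab in and kept it in while sliding the jaw about 56 mm. At the end the board met the fixed jaw with a firm stop at about 15 N. I then let go and lifted the hand clear.

Last checks, all from the wrist picture:
- **Lock tab:** the grip measures 40.5 mm over both parts, so the tab is out again.
- **Board:** its centre is about 61–62 mm along the holder's y axis. It is within about 1° of square, with no visible gap to either jaw.
- **Jaw:** about 62–63 mm by measurement, which fits the 63.5 mm notch. The joint value itself was not read directly.
- **Robot:** it touches nothing, with under 1 N at the wrist.
- **Empty holder:** the hand only passed over it, well above the grip. I did not re-measure it at the end.

No check failed or disagreed.

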